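Roll the sample jar up the reader's feed chute and shut the keeper

ROBOT

A 7-joint arm with a two-finger parallel gripper is mounted at the origin on the work surface. World frame = base frame: x ahead of the robot, y to its left, z up, the work surface at z = 0. Lengths are in m, angles in rad, forces in N, time in s.
With the tool pointing down it reaches from about 0.425 to 0.95 m from the base axis. Payload 4.7 kg.
Tool frame: the origin (TCP) lies between the finger pads; the fingertips stand 25 mm ahead of it and the grasp point (between the pads) lies 6 mm ahead of it; z points along the fingers, y is the line along which they close (so a half turn about z gives the same grasp; the last joint's range is limited). The gripper opens to 85 mm and grips with 20 to 120 N. Pads are 22 mm wide; open, the fingers measure 114 mm over their backs; the gripper's body (76 mm by 85 mm) begins 54 mm behind the grasp point. The pads swing forward as they close: fully open they stand 13 mm farther back than shut.
Start: joints at [-1.298, 0.469, -0.049, 1.532, 0.024, 1.141, -0.082], TCP at [0.201, 0.645, 0.256] pointing down, gripper open.
Joint ranges: [-2.59, 2.59], [-0.33, 1.99], [-1.39, 1.29], [0.1, 2.45], [-1.04, 4.18], [0.21, 1.99], [-2.66, 2.66]. Speed limits (rad/s): [2.57, 2.57, 3.14, 3.14, 3.14, 3.14, 3.14].

INTERFACE

Orientations are given as a 3x3 rotation matrix whose columns are the frame's x, y, z axes.
In Python, from rig import * gives the robot as it stands. Calls block until the motion is done:
- movep(position, orientation): joint-space move of the TCP to a pose.
- move_l(position, attitude=None, feed=0.15, until_force=None): straight line of the TCP; attitude=None keeps the orientation; feed is the mean speed in m/s. With until_force (N) it stops when the force on the tool has changed by that much, and returns True; else False.
- move_joints(angles): joint-space move.
- command_gripper(opening, newtons=None): finger opening in m; newtons is the grip in N (None keeps the last); returns when the fingers have stopped.
- sleep(seconds).
- inverse_kinematics(position, orientation): joint angles nearest the present ones, or None.
- sense(): the state.
- camera(name): name is "scene" or "top" or "wrist"; returns (picture, depth): 420x560x3 uint8, red, green, blue; 420x560 float32, m along the optical axis (not along the pixel's ray), 0 where there is no reading.
- camera_params(name): a dict with "K" (3x3 intrinsics, pixels), "dist" ([k1, k2, p1, p2, k3] as OpenCV has them; the pictures are not rectified), "position" and "rotation" of the camera in the world; the wrist camera has in their place "tool_from_camera" (4x4, takes a point from camera to tool coordinates, whose origin is the TCP and whose axes are the flange's). Camera axes: x right, y down, z forward; pixel columns grow to the right and rows downward; lengths in m; the calibration is good to about 2 mm. A picture is of the moment at which its call begins: read the wrist's pose just before it. camera_params takes no time and is no camera call.
A pose or a line that the arm cannot do raises Unreachable and nothing moves.
- finish_job(): hands the job in; it is judged then, once.
The state is a dict: "time_s": time; "joint_pos": joint angles; "qd": joint speeds; "joint_efforts": joint torques, N m; "position": TCP position; "tcp_rot": TCP orientation; "wrist_force": force on the tool from outside, world axes, zero at the start; "ft_torque": the same for the moment, N m; "finger_gap": finger opening in m; "gripper_force": force on a finger pad.
Only numpy, scipy, OpenCV 4.12 (cv2) and the standard library are available. Lean on these libraries where they do the work, as an engineer would, in place of code of your own. Each camera call takes 0.05 s, during which the arm holds its last target. There are 200 camera calls.

TASK

The jar lying on its side at the low end of the reader's sloped feed chute has to go into the reader: with the fingertips, gently push it so that it rolls up the gutter, over the crest and down into the seat against the reader head, where it cannot roll back. Then push the swinging keeper arm by its upright post all the way round until it lies square across the gutter behind the jar. Do not squeeze, lift or carry the jar, and leave the other things on the bench where they are.

Things in the scene. Friction and masses are not known exactly. Their poses are not given: they have to be found in the camera images.
- chute: Fixed aluminium gutter that rises to a black box (reader head). Origin on the bench under the gutter's centre line; local +y uphill along it, x across, z up. Local mm: inside 66 wide, walls 5 thick, 12 above the floor. Floor level at z 10 from y -160 to -45, then straight ramp to the crest. Low end closed by a lip, y -165 to -160, 18 high. Both sides clear except keeper and spare jars.
- crest (a point): Top edge of the ramp on the gutter's centre line: chute local y 75, z 30 mm. Behind it (uphill) the floor steps down 6 mm into the level seat, floor z 24, y 75 to 115.
- head (a point): Top centre of the reader head, chute local x 0, y 157.5, z 75 mm: a black box 110 (x) by 85 (y) by 75 high. Its downhill face, at y 115, is the end stop of the seat.
- jar: The jar to push: sealed smooth slippery plastic (friction about 0.3), white, grey cap, a cylinder 44 in diameter, 60 long, 60 to 130 g, lying across the gutter so that it rolls along it. Origin at its centre, local x along its axis (turns as it rolls). Starts at rest on the level part, centre at chute local y -115 to -60 mm, z 32 mm; rolls back down the ramp if let go before the crest.
- seat (a point): Where the jar's centre lies when it is seated: chute local x 0, y 92, z 46 mm; between crest and reader head it has about 2 mm of play along the gutter.
- keeper (a joint): Keeper arm angle, rad. 0 = closed, at its stop, square across the gutter (arm pointing from pivot to chute local -x); grows anticlockwise seen from above; pi/2 = pointing downhill (local -y); up to 2.5. Starts open at 1.9 to 2.4. Light friction (under 1 N at the post); stays where it is left.
- keeper_pivot (a point): The keeper's vertical pivot axis at arm height: chute local x 56, y 60, z 50 mm. A hub of 22 diameter is round it, on a fixed block, x 38 to 78, y 42 to 78, z 38.
- keeper_post (a point): Top centre of the upright steel post at the keeper arm's free end: post 12 in diameter, 75 from the pivot axis, standing on the arm (round bar of 10 diameter, axis 50 above the bench), top 88 above the bench. Push the post at 60 to 85 above the bench, over the gutter's walls.
- spare_a: Bystander: spare jar standing upright on the bench, 44 in diameter, 60 high, beside the chute on its local -x side. Origin under its centre.
- spare_b: Bystander: the same, on the chute's local +x side, near its low end.
- marker: Bystander: marker pen lying on the bench, 125 x 12 x 12. Origin under its centre, local y along it.
- tip_box: Bystander: clear box of pipette tips, 85 x 120 x 50. Origin under its centre.
- bottle: Bystander: white bottle, 64 in diameter, 160 high. Origin under its centre.
- mouse: Bystander: black rounded computer mouse, 62 across, 31 high. Origin under its centre.
- carton: Bystander: paper carton, 120 x 220 x 80 high. Origin under its centre.
- tube_rack: Fixed grey rack with tubes, 70 x 200, 93 high. Origin under its centre.
Not all that is in view belongs to the job. Leave any orange or purple look-alike of the jar alone.

How it is judged:
By the outcome, as a careful person would: the job done as asked, in the order asked, and still so for the second after the job is handed in, with the robot touching nothing.
It also fails if it takes over 54 s, if anything falls off the work surface, if the arm or the gripper's body presses on something with over 40 N, if the wrist force passes 120 N, or if a joint passes its speed limit or range.

## Working session

There is one attempt and no reset: what is moved stays moved. The work goes in short steps, each a Python script; the robot and the scene stay as the last script left them, time stands still between calls to the robot, and variables do not carry over. Pictures are saved under pics/ and viewed, at most 10 in all, crops included, and the job is handed in when it is done.

```bash
mkdir -p pics; ls
python3 - <<'E'
from rig import *
import cv2,numpy as np
for n in ("top","scene"):
    im,d=camera(n); cv2.imwrite(f"pics/{n}0.png",im[:,:,::-1]); np.save(f"pics/{n}0.npy",d)
    p=camera_params(n); print(n,{k:np.round(v,4).tolist() for k,v in p.items()},(d>0).mean())
print(sense()["time_s"])
E
```

```text
pics
top {'K': [[438.2178, 0.0, 284.7564], [0.0, 438.2178, 215.5737], [0.0, 0.0, 1.0]], 'dist': [-0.1399, 0.0, 0.0, 0.0, 0.0], 'position': [0.3099, 0.0012, 1.2792], 'rotation': [[-0.0284, -0.9816, 0.1887], [-0.9996, 0.0266, -0.0117], [0.0065, -0.1889, -0.982]]} 0.9957270408163266
scene {'K': [[447.6008, 0.0, 277.3316], [0.0, 447.6008, 214.2959], [0.0, 0.0, 1.0]], 'dist': [-0.0656, 0.0, 0.0, 0.0, 0.0], 'position': [1.4532, -0.2433, 0.8177], 'rotation': [[0.2685, 0.5882, -0.7628], [0.9632, -0.1547, 0.2198], [0.0112, -0.7938, -0.6081]]} 0.9959311224489796
0.1
```

View pics/top0.png

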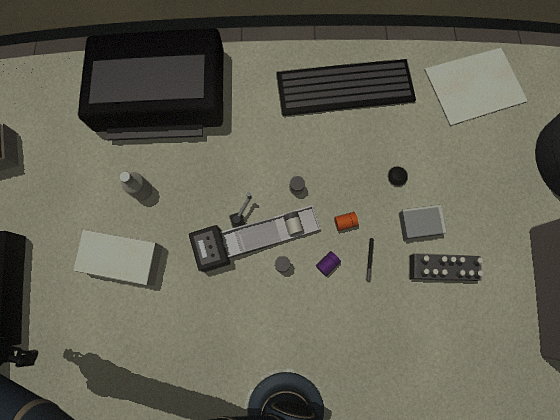

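View pics/scene0.png

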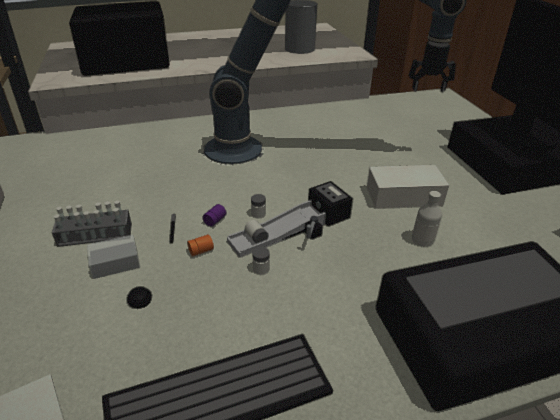

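The top view shows the chute from its lip (318,220) to the black reader head (209,249). The white jar with its grey cap lies in the gutter at (293,222), and the keeper post is at about (249,197). The look-alikes are orange at (346,221) and purple at (328,264). The spares stand upright at (298,185) and (283,265). Only the white jar lying in the gutter fits the description. I'll confirm that in enlarged crops.

```bash
cat > h.py <<'E'
from rig import *
import cv2,numpy as np
P={n:camera_params(n) for n in("top","scene")}
def ray(n,uv):
    p=P[n];q=cv2.undistortPoints(np.array([[uv]],float),np.array(p["K"]),np.array(p["dist"]))[0,0]
    d=np.array(p["rotation"])@[q[0],q[1],1];return np.array(p["position"]),d/np.linalg.norm(d)
def onz(n,uv,z):
    o,d=ray(n,uv);return o+d*(z-o[2])/d[2]
def tri(a,b):
    (o,d),(p,e)=ray("top",a),ray("scene",b)
    s,t=np.linalg.lstsq(np.c_[d,-e],p-o,rcond=None)[0]
    x,y=o+s*d,p+t*e;return (x+y)/2,np.linalg.norm(x-y)
E
python3 - <<'E'
import cv2
for n,(u,v,w,h) in {"top":(180,165,160,120),"scene":(220,170,140,105)}.items():
    im=cv2.imread(f"pics/{n}0.png")[v:v+h,u:u+w]
    cv2.imwrite(f"pics/{n}c.png",cv2.convertScaleAbs(cv2.resize(im,(800,600),interpolation=cv2.INTER_CUBIC),alpha=1.5))
E
```

```text
(no output)
```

View pics/topc.png

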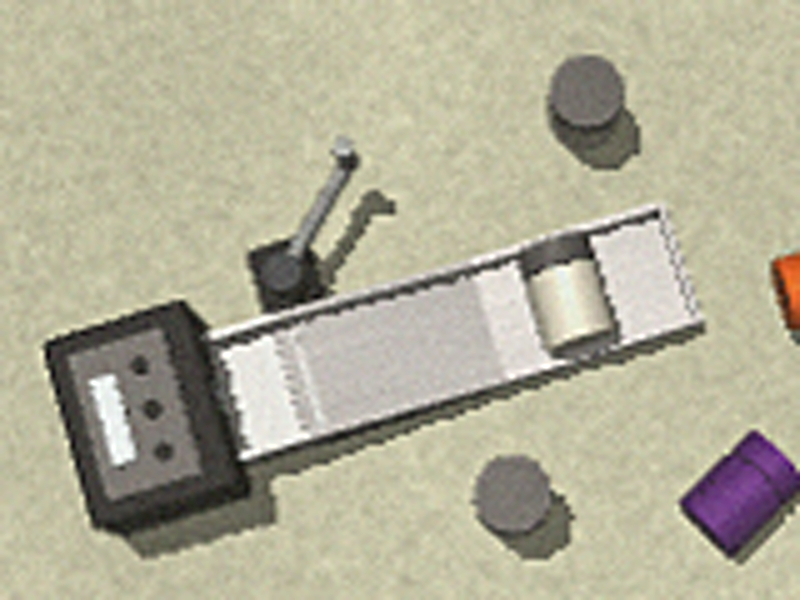

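View pics/scenec.png

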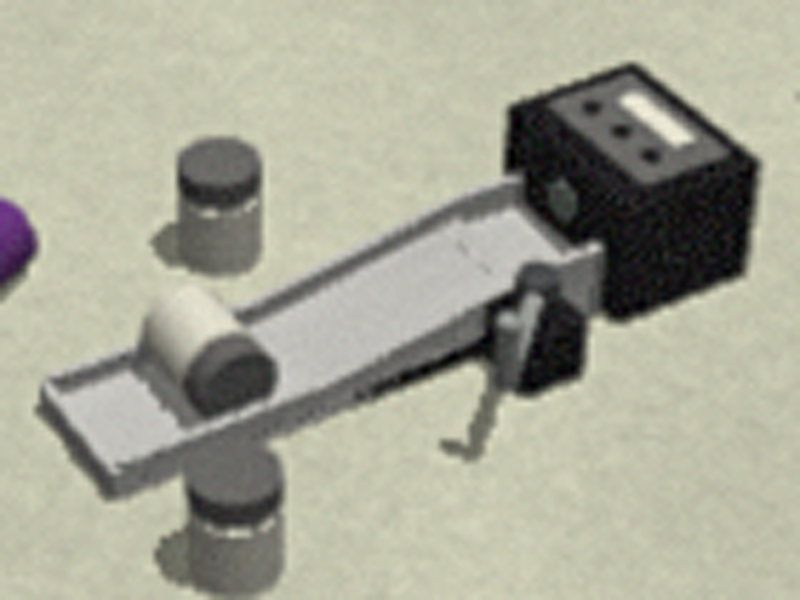

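Confirmed: the white jar with the grey cap lies in the gutter. In the full-frame top view its centre is at about (294,224), the post top is at (248.6,194), the hub at (237,219), the head top centre at (207,247) and the crest at about (242,241). I'll triangulate these points next.

```bash
cat > m.py <<'E'
from h import *
T=lambda x,y:(180+(x+.5)/5-.5,165+(y+.5)/5-.5)
S=lambda x,y:(220+(x+.5)/5.714-.5,170+(y+.5)/5.714-.5)
pts={"head":((137,411),(643,130)),"post":((343,146),(508,322)),"hub":((287,268),(538,272)),
"lip+x":((664,208),(112,486)),"lip-x":((704,324),(43,395)),
"spa":((514,493),(219,160)),"spb":((588,92),(234,475)),"headcorner+x+y":((45,343),(757,160)), "hc":((182,300),(632,232))}
R={}
for k,(a,b) in pts.items():
    R[k],e=tri(T(*a),S(*b)); print(k,np.round(R[k]*1000,1),"gap",round(e*1000,1))
E
python3 - <<'E'
from m import *
# chute frame: lip mid (z~20) and head centre on z=75
A=(onz("top",T(664,208),.021)+onz("top",T(704,324),.021))/2
H=onz("top",T(136,411),.075)
u=(H-A)[:2];L=np.linalg.norm(u);u/=L
print("lip-head dist",L,"expect .3225","yaw",np.arctan2(-u[0],u[1]))
o=(A[:2]+H[:2])/2-u*(-.165+.1575)/2
X=np.array([u[1],-u[0]])
loc=lambda p:np.round([(p[:2]-o)@X*1000,(p[:2]-o)@u*1000],1)
for k in R: print(k,loc(R[k]))
print("o",o,"u",u,"crest",loc(onz("top",T(308,383),.03)),"jarends",loc(onz("top",T(556,250),.053)),loc(onz("top",T(583,337),.053)))
# jar by colour mask in top: cream body
for n,m in(("top",T),):
    p,d=camera(n)
    hub=loc(onz(n,T(287,268),.055));post=onz(n,T(343,146),.088);print("hub",hub,"post",loc(post))
    # jar from depth: highest points in gutter
    pts=[];
    for v in range(200,240):
        for w in range(275,310):
            pts.append((w,v,d[v,w]))
    Q=[]
    for w,v,z in pts:
        O,r=ray(n,(w,v));f=np.array(P[n]["rotation"])[:,2];Q.append(O+r*z/(r@f))
    Q=np.array(Q);l=np.c_[(Q[:,:2]-o)@X,(Q[:,:2]-o)@u,Q[:,2]]
    g=l[(abs(l[:,0])<.03)&(l[:,2]>.042)&(l[:,1]<0)];print(len(g),g.max(0),g.min(0),g[g[:,2]>.05].mean(0))
print(sense()["position"],sense()["time_s"])
E
```

```text
head [459.7 206.8  74.3] gap 3.9
post [603.9  87.   85.8] gap 1.4
hub [540.6 123.3  59.7] gap 2.3
lip+x [580.5 -96.5   7. ] gap 0.8
lip-x [ 510.  -116.5    8.7] gap 2.0
spa [409.7  -2.8  59.1] gap 0.4
spb [639.8 -51.8  55.7] gap 0.4
headcorner+x+y [498.4 256.4  73.7] gap 1.3
hc [523.  180.9  60.5] gap 2.0
lip-head dist 0.3224518905245625 expect .3225 yaw 0.2623874125077126
head [  1.  158.7]
post [109.2   5.6]
hub [57.5 57.1]
lip+x [  39.1 -165.5]
lip-x [ -34.3 -166.6]
spa [-101.6  -30.7]
spb [ 107.9 -137.7]
headcorner+x+y [ 51.3 196.5]
hc [ 55.5 117.2]
o [0.49987532 0.0532698 ] u [-0.25938699  0.96577347] crest [-5.2 63.9] jarends [ 24.6 -93.5] [-27.8 -93.7]
hub [57.9 56.3] post [109.    6.2]
269 [ 0.02996091 -0.07241613  0.05991551] [-0.02767841 -0.112903    0.0420221 ] [ 0.0013676  -0.09284708  0.05327452]
[0.20048623 0.64413092 0.25551141] 0.15
```

The frame checks out: lip to head is 322.5 mm as expected, the head is at z 74 and the post at z 86. The jar's centre is at local (0,-93) and the keeper angle is about 2.35. Next I'll check reachability, then approach behind the jar and touch the gutter floor to find the tip height.

```bash
cat > c.py <<'E'
from h import *
o=np.array([.49988,.05327]);u=np.array([-.25939,.96577]);X=np.array([u[1],-u[0]])
def W(x,y,z): return np.r_[o+X*x/1000+u*y/1000,z/1000]
def att(dx,dy):  # tool x along chute direction (dx,dy), z down
    x=np.r_[X*dx+u*dy,0];x/=np.linalg.norm(x);z=np.array([0,0,-1.]);return np.c_[x,np.cross(z,x),z]
def keep(th,back,z,s=1): # pusher centre 'back' mm behind post axis, arm angle th
    c,n=np.cos(th),np.sin(th);return W(56-75*c+back*n,60-75*n-back*c,z),att(-s*n,s*c)
E
python3 - <<'E'
from c import *
for s in(1,-1):
    print("jar",s,[np.round(inverse_kinematics(W(0,y,60),att(0,s)),2).tolist() for y in(-140,59)])
    for th in(2.45,1.57,.8,0):
        q=inverse_kinematics(*keep(th,20,95,s)); print("keep",s,th,None if q is None else np.round(q,2).tolist())
E
```

```text
jar 1 [[-0.36, 0.57, 0.57, 2.04, -0.49, 0.67, 0.8], [-0.56, 0.47, 0.32, 2.13, -0.27, 0.57, 0.21]]
keep 1 2.45 [-0.17, 0.56, -0.11, 1.79, 0.09, 0.79, 2.39]
keep 1 1.57 [-0.28, 0.5, 0.14, 1.91, -0.1, 0.73, 1.75]
keep 1 0.8 [-0.41, 0.44, 0.29, 2.06, -0.2, 0.67, 1.07]
keep 1 0 [-0.58, 0.39, 0.38, 2.16, -0.24, 0.63, 0.23]
jar -1 [[-0.68, 0.82, 1.1, 2.05, -0.97, 0.92, -1.9], [-1.1, 0.76, 1.11, 2.16, -0.96, 0.85, -2.25]]
keep -1 2.45 [-0.63, 0.61, 0.53, 1.82, -0.41, 0.82, -0.32]
keep -1 1.57 [-0.61, 0.57, 0.59, 1.93, -0.44, 0.77, -1.08]
keep -1 0.8 [-0.96, 0.71, 1.11, 2.08, -0.84, 0.9, -1.44]
keep -1 0 [-1.09, 0.64, 1.11, 2.18, -0.81, 0.83, -2.33]
```

Run:
```python
from c import *
R=att(0,1)
movep(W(0,-139,230),R); command_gripper(.02,20)
print(sense()["time_s"],sense()["finger_gap"])
move_l(W(0,-139,65),feed=.15)
print(sense()["wrist_force"])
print(move_l(W(0,-139,25),feed=.03,until_force=3))
s=sense();print(s["time_s"],s["position"],s["wrist_force"])
p=s["position"];move_l(W(0,-139,p[2]*1000+13))
print(sense()["time_s"])
im,d=camera("scene");cv2.imwrite("pics/s1.png",cv2.convertScaleAbs(cv2.resize(im[170:275,220:360,::-1],(800,600)),alpha=1.5))
```

```text
3.6 0.019840460871949142
[-0.29884162 -0.00234833  0.25144387]
True
5.7917 [ 0.53581884 -0.08105396  0.03522901] [-1.43041463 -0.35519212  6.0524455 ]
6.0417
```

View pics/s1.png

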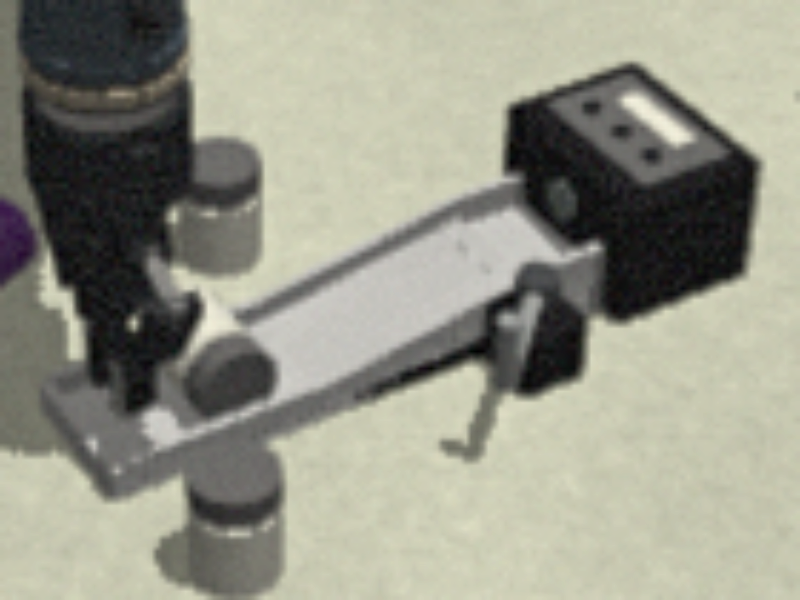

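The closed tips are behind the jar, which is undisturbed, and the floor touch confirms a 25 mm tip offset. Now I'll push.

Run:
```python
from c import *
for y,t,f,uf in((-78,22,.05,10),(42,41,.05,10),(54,39,.03,10),(58.5,38,.02,5)):
    r=move_l(W(0,y,t+25),feed=f,until_force=uf); s=sense()
    print(y,r,round(s["time_s"],1),np.round(s["wrist_force"],1),np.round([(s["position"][:2]-o)@X*1e3,(s["position"][:2]-o)@u*1e3],1))
    if r and y<50: break
im,d=camera("scene");cv2.imwrite("pics/s2.png",cv2.convertScaleAbs(cv2.resize(im[170:275,220:360,::-1],(800,600)),alpha=1.5))
```

```text
-78 False 7.5 [ 0.6 -0.4  0.2] [ -0.  -78.3]
42 False 10.0 [-0.6 -0.7 -1.1] [-0.1 41.8]
54 False 10.6 [ 0.2  0.6 -0.6] [-0.  54.2]
58.5 False 11.0 [ 1.  -1.  -0.5] [ 0.  58.3]
```

View pics/s2.png

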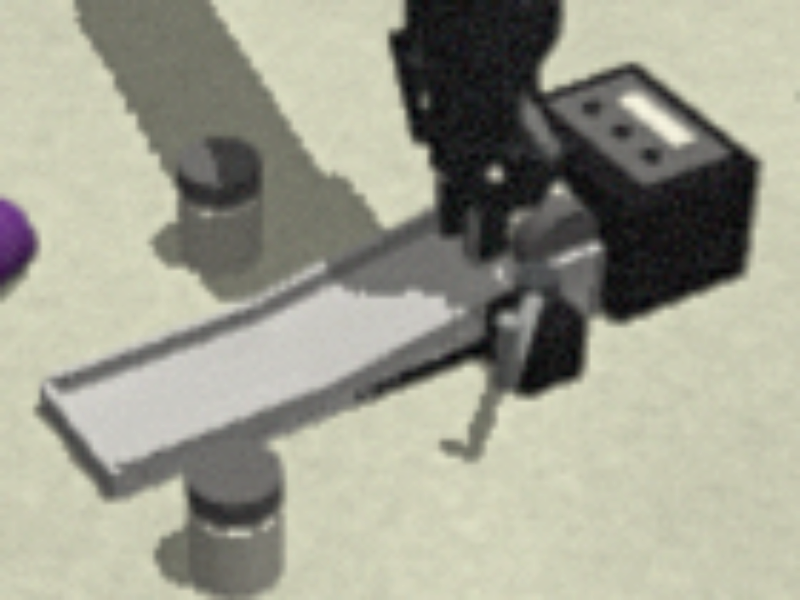

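The jar is past the crest and lies against the head; the post at crop (508,322) hasn't moved. I'll back off, check the jar with the top camera, and go behind the post.

Run:
```python
from c import *
move_l(W(0,25,72),feed=.1);move_l(W(0,20,180),feed=.25)
command_gripper(.010)
p,R=keep(2.35,38,180);movep(p,R)
s=sense();print(s["time_s"],s["finger_gap"],s["joint_pos"])
im,d=camera("top");O=np.array(P["top"]["position"]);f=np.array(P["top"]["rotation"])[:,2]
Q=[]
for v in range(215,262):
    for w in range(215,262):
        r=ray("top",(w,v))[1];Q.append(O+r*d[v,w]/(r@f))
Q=np.array(Q);l=np.c_[(Q[:,:2]-o)@X,(Q[:,:2]-o)@u,Q[:,2]]*1e3
g=l[(abs(l[:,0])<32)&(l[:,2]>56)&(l[:,1]<112)&(l[:,1]>50)];print(len(g),g.min(0),g.max(0),g[g[:,2]>62].mean(0))
cv2.imwrite("pics/t3.png",cv2.convertScaleAbs(cv2.resize(im[165:285,180:340,::-1],(800,600)),alpha=1.5))
```

```text
14.1833 0.009840933667173882 [-0.36990671  0.47332391  0.15340843  1.72398464 -0.08559195  0.95127387
  2.42860976]Traceback (most recent call last):
  File "<stdin>", line 12, in <module>
    return umr_minimum(a, axis, None, out, keepdims, initial, where)
ValueError: zero-size array to reduction operation minimum which has no identity
```

Run:
```python
from c import *
a,_=camera("top");b,_=camera("scene")
c=[cv2.resize(x[:,:,::-1],(400,300)) for x in (a[165:285,180:340],b[170:275,220:360])]
cv2.imwrite("pics/t3.png",cv2.convertScaleAbs(np.hstack(c),alpha=1.5))
```

```text
(no output)
```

View pics/t3.png

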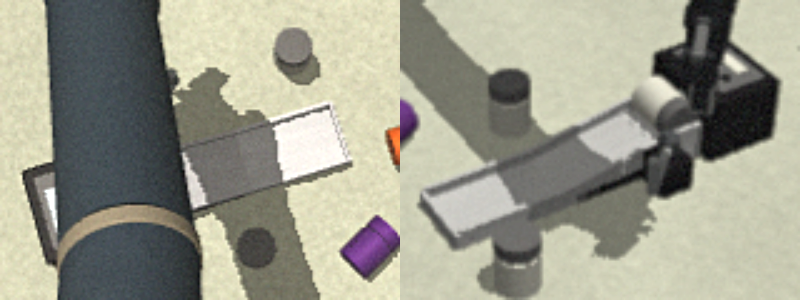

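The scene view shows the jar seated against the head at crop (660,100); the arm hides it in the top view. Now I'll sweep the keeper.

Run:
```python
from c import *
def rep(k,r):
    s=sense();print(k,r,round(s["time_s"],1),np.round(s["wrist_force"],1))
p,R=keep(2.35,38,93);rep("down",move_l(p,R,feed=.2,until_force=8))
p,R=keep(2.35,18,93);rep("near",move_l(p,R,feed=.05,until_force=6))
ok=True
for th in np.linspace(2.2,.15,12):
    p,R=keep(th,15,93);r=move_l(p,R,feed=.06,until_force=12);rep(round(th,2),r)
    if r: ok=False;break
if ok:
    p,R=keep(-.06,15,93);rep("end",move_l(p,R,feed=.02,until_force=5))
im,d=camera("scene");cv2.imwrite("pics/s4.png",cv2.convertScaleAbs(cv2.resize(im[170:275,220:360,::-1],(800,600)),alpha=1.5))
```

```text
down False 14.9 [ 0.1 -1.2  1.2]
near False 15.5 [-0.4 -0.3  0.1]
2.2 False 15.9 [ 0.3  0.3 -0.5]
2.01 False 16.2 [ 0.7 -0.1 -0.2]
1.83 False 16.6 [ 1.4 -1.1 -0. ]
1.64 False 17.0 [-0.4  0.2  0.9]
1.45 False 17.4 [ 0.6 -0.5 -0.3]
1.27 False 17.8 [ 0.4 -1.3  0.4]
1.08 False 18.2 [-0.1  0.2  0.3]
0.9 False 18.5 [ 0.4 -0.8  0.3]
0.71 False 18.9 [0.6 0.7 0.1]
0.52 False 19.3 [ 1.2  0.  -0.5]
0.34 False 19.7 [-0.5  0.3  0.8]
0.15 False 20.1 [-0.6 -0.6 -0.5]
end True 20.7 [ 2.1 -1.6  1.3]
```

View pics/s4.png

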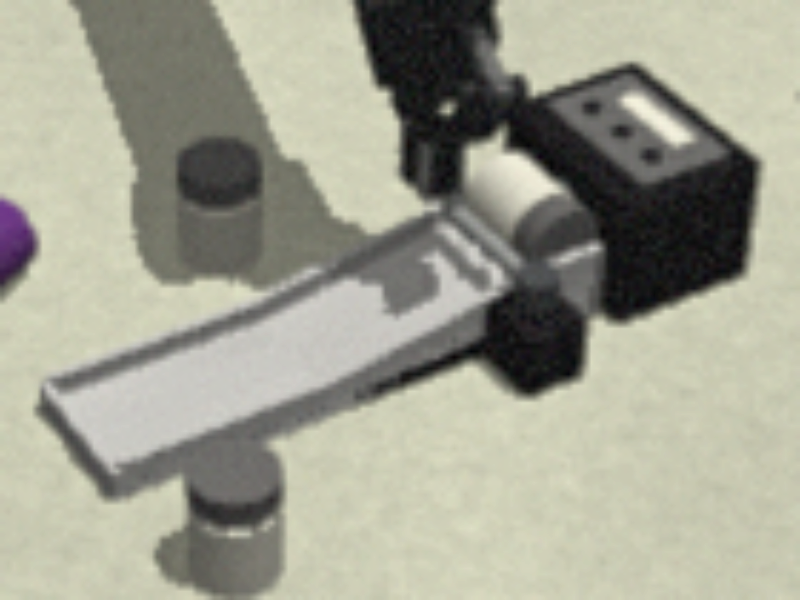

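The arm lies across the gutter behind the jar. I'll give it one firmer nudge to be sure it's at the stop, then withdraw and measure.

Run:
```python
from c import *
L=lambda p:np.round([(p[:2]-o)@X*1e3,(p[:2]-o)@u*1e3],1)
print(L(sense()["position"]))
p,R=keep(-.1,15,93);print(move_l(p,R,feed=.02,until_force=8));s=sense();print(L(s["position"]),np.round(s["wrist_force"],1))
p,R=keep(0,50,100);move_l(p,R,feed=.1);p[2]=.2;move_l(p,feed=.25)
movep(W(-20,-160,300),R)
print(sense()["time_s"])
a,d=camera("top");b,_=camera("scene")
O=np.array(P["top"]["position"]);f=np.array(P["top"]["rotation"])[:,2]
Q=[]
for v in range(215,262):
    for w in range(215,262):
        r=ray("top",(w,v))[1];Q.append(O+r*d[v,w]/(r@f))
Q=np.array(Q);l=np.c_[(Q[:,:2]-o)@X,(Q[:,:2]-o)@u,Q[:,2]]*1e3
g=l[(abs(l[:,0])<32)&(l[:,2]>56)&(l[:,1]<110)&(l[:,1]>72)];print("jar",len(g),*([g.min(0),g.max(0),g[g[:,2]>63].mean(0)] if len(g) else []))
g=l[(abs(l[:,0]+19)<12)&(l[:,2]>76)&(l[:,1]<90)];print("post",g)
c=[cv2.resize(x[:,:,::-1],(400,300),interpolation=2) for x in (a[195:275,180:287],b[170:275,220:360])]
cv2.imwrite("pics/t5.png",cv2.convertScaleAbs(np.hstack(c),alpha=1.5))
```

```text
[-18.2  43.8]
True
[-18.3  44.6] [ 1.1 -1.1  0.7]
22.8833
jar 270 [-27.01441838  72.56616323  56.42769513] [ 31.48726325 109.93799244  76.55110773] [ 2.44435128 91.87637058 66.29377457]
post [[-12.98429246  61.35909782  85.44623606]
 [-13.8091726   58.70638065  85.72203845]
 [-14.81904707  55.99734496  87.21089969]
 [-15.69697194  62.09039524  85.75825019]
 [-17.08688417  59.24961145  89.77830575]
 [-17.67253335  56.6839739   88.49263366]
 [-17.86696234  54.23419819  84.58651987]
 [-19.46401008  62.44298442  93.138016  ]
 [-19.15375186  60.19697692  85.84399638]
 [-20.33553291  57.42900692  88.54275931]
 [-21.52201634  54.6707738   91.29736667]
 [-21.54631603  63.39128297  89.32805754]
 [-22.66607097  60.64337942  91.6515896 ]
 [-23.01902227  58.16584495  88.74855908]
 [-23.24589743  55.71830898  84.95280828]
 [-23.37874464  62.08906249  78.28496375]
 [-24.55521479  59.30210339  81.00200674]]
```

View pics/t5.png

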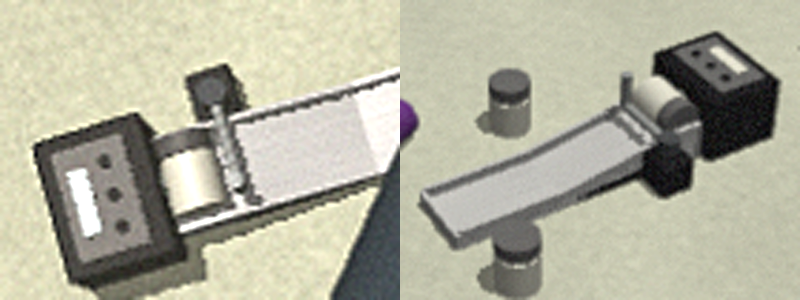

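The jar's centre measures y≈92 with its top at about 68 mm, so it is seated. The post is at about (-19,59) against (-19,60) when closed, so the keeper is square across. The spares are where they were and the robot is clear.

```bash
python3 -c "
from rig import *
print(finish_job())"
```

```text
the job is handed in; nothing more can be done
None
```

The jar is seated against the reader head, the keeper is closed square behind it, and I handed the job in at about 23 s of the 54 s allowed; no verdict came back.

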